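# Seat the sprung lid of the oblong tub

## Robot

A 7-joint arm with a two-finger parallel gripper is mounted at the origin on a cart in front of the work surface, level with it; the furniture and walls round the work are solid. World frame = base frame: x ahead of the robot, y to its left, z up, the work surface at z = 0. Lengths are in m, angles in rad, forces in N, time in s.
With the tool pointing down it reaches from about 0.425 to 0.925 m from the base axis. Payload 6.8 kg.
Tool frame: the origin (TCP) lies on the front face of the gripper's body, between the roots of the fingers; the fingertips stand 73 mm ahead of it and the grasp point (between the pads) lies 54 mm ahead of it (env.nose_length is the distance from the TCP to the fingertips, in m); z points along the fingers, y is the line along which they close (so a half turn about z gives the same grasp; the last joint's range is limited). The gripper opens to 85 mm and grips with 20 to 120 N. Pads are 22 mm wide; open, the fingers measure 114 mm over their backs; the gripper's body (76 mm by 85 mm) begins 54 mm behind the grasp point. The pads swing forward as they close: fully open they stand 13 mm farther back than shut.
Start: joints at [-0.108, 0.477, 0.022, 1.555, -0.011, 1.109, -0.083], TCP at [0.675, 0, 0.304] pointing down, gripper open.
Joint ranges: [-2.96, 2.96], [-0.34, 2.1], [-1.41, 1.46], [0.24, 2.44], [-1.37, 4.51], [0.17, 1.92], [-2.96, 2.96]. Speed limits (rad/s): [2.39, 2.39, 3.14, 3.14, 3.14, 3.14, 3.14].

## Interface

Orientations are given as a unit quaternion [w, x, y, z].
In Python, from cell import env, kin, camera, calibration, job gives the robot as it stands. The module is installed in compiled form; this text tells all that it offers. Calls block until the motion is done:
- env.reach(position, orientation): joint-space move of the TCP to a pose.
- env.movel(position, velocity=0.15, rot=None, stop_force=None): straight line of the TCP; rot=None keeps the orientation; velocity is the mean speed in m/s. With stop_force (N) it stops when the force on the tool has changed by that much, and returns True; else False.
- env.goto_joints(angles): joint-space move.
- env.grip(opening, f_grip=None): finger opening in m; f_grip is the grip in N (None keeps the last); returns when the fingers have stopped.
- env.dwell(seconds).
- kin.inverse_kinematics(position, orientation): joint angles nearest the present ones, or None.
- env.get_state(): the state.
- camera(name): name is "scene" or "side" or "wrist"; returns (picture, depth): 384x512x3 uint8, blue, green, red; 384x512 float32, m along the optical axis (not along the pixel's ray), 0 where there is no reading.
- calibration(name): a dict with "fx", "fy", "cx", "cy" (pixels), "k1" (the pictures are not rectified: a ray, as slopes to the right and down, at radius r is drawn at 1 + k1 r^2 times it, then the intrinsics apply), "rvec" (rotation vector, rad) and "tvec" (3), from world to camera coordinates, as OpenCV has them. Camera axes: x right, y down, z forward; pixel columns grow to the right and rows downward; lengths in m; the calibration is good to about 2 mm. A picture is of the moment at which its call begins: read the wrist's pose just before it. calibration takes no time and is no camera call; for the wrist camera it gives the pose at the moment of the call.
A pose or a line that the arm cannot do raises env.PlanningError and nothing moves.
- job.job_done(): hands the job in; it is judged then, once.
The state is a dict: "time": time; "qpos": joint angles; "joint_velocities": joint speeds; "joint_torque": joint torques, N m; "tcp_pos": TCP position; "orientation": TCP orientation; "force": force on the tool from outside, world axes, zero at the start; "torque": the same for the moment, N m; "opening": finger opening in m; "gripper_force": force on a finger pad.
Only numpy, scipy, OpenCV 4.12 (cv2) and the standard library are available. Lean on these libraries where they do the work, as an engineer would, in place of code of your own. Each camera call takes 0.05 s, during which the arm holds its last target. There are 200 camera calls.

## Task

The sealed lid of the oblong storage tub has sprung up at its four corners. Press it down corner by corner, all the way round, until the seal is fully home and every corner lies flush with the rest of the lid. Do not touch the square tub beside it, which is to stay vented.

Things in the scene. Friction and masses are not known exactly. Their poses are not given: they have to be found in the camera images.
- tub: OBLONG grey plastic tub with a flat white lid, 140 mm (x) by 200 mm (y), lid top at 76 mm when seated; fixed to the bench. Origin: centre of its underside, z up, x away from the robot, y to its left, turned up to 17 deg. The lid's middle is seated already (centre panel 2.5 mm proud); its four corners are separate flaps, sprung up 0.24 to 0.36 rad. Pressing the middle does nothing.
- tub_press_near_left (a point): Press point on top of the near left corner flap (triangle, 64 mm along each edge, bends about a crease across the corner), 27 mm out from the crease, flap 36 mm wide there. Moves with the flap; 6 to 10 mm above home at the start; home (flush, firm stop) at (-57, +87, +76) mm in the tub's frame. Yields at about 7 N and stays where it is left.
- tub_press_near_right (a point): Press point on top of the near right corner flap (triangle, 64 mm along each edge, bends about a crease across the corner), 27 mm out from the crease, flap 36 mm wide there. Moves with the flap; 6 to 10 mm above home at the start; home (flush, firm stop) at (-57, -87, +76) mm in the tub's frame. Yields at about 7 N and stays where it is left.
- tub_press_far_left (a point): Press point on top of the far left corner flap (triangle, 64 mm along each edge, bends about a crease across the corner), 27 mm out from the crease, flap 36 mm wide there. Moves with the flap; 6 to 10 mm above home at the start; home (flush, firm stop) at (+57, +87, +76) mm in the tub's frame. Yields at about 7 N and stays where it is left.
- tub_press_far_right (a point): Press point on top of the far right corner flap (triangle, 64 mm along each edge, bends about a crease across the corner), 27 mm out from the crease, flap 36 mm wide there. Moves with the flap; 6 to 10 mm above home at the start; home (flush, firm stop) at (+57, -87, +76) mm in the tub's frame. Yields at about 7 N and stays where it is left.
- square_tub: The SQUARE tub, of the same make, plastic and height (76 mm) but with a lid 140 mm by 140 mm, its corners sprung up too; stands beside the oblong one, on either side of it. Fixed to the bench. Origin: centre of its underside, z up. Not to be touched.

How it is judged:
By the outcome, as a careful person would: the job done as asked, in the order asked, and still so for the second after the job is handed in, with the robot touching nothing.
It also fails if it takes over 37 s, if anything falls off the work surface, if the arm or the gripper's body presses on something with over 40 N, if the wrist force passes 120 N, or if a joint passes its speed limit or range.

## Working session

There is one attempt and no reset: what is moved stays moved. The work goes in short steps, each a Python script; the robot and the scene stay as the last script left them, time stands still between calls to the robot, and variables do not carry over. Pictures are saved under pics/ and viewed, at most 10 in all, crops included, and the job is handed in when it is done.

```bash
mkdir -p pics; cat > h.py <<'E'
import numpy as np, cv2
from cell import env, kin, camera, calibration, job
def cloud(name):
    c=calibration(name); p,d=camera(name)
    K=np.array([[c['fx'],0,c['cx']],[0,c['fy'],c['cy']],[0,0,1.]])
    v,u=np.mgrid[:384,:512]
    n=cv2.undistortPoints(np.stack([u,v],-1).reshape(-1,1,2).astype(float),K,np.array([c['k1'],0,0,0.])).reshape(384,512,2)
    R=cv2.Rodrigues(np.array(c['rvec'],float))[0]
    X=np.dstack([n*d[...,None],d])-np.array(c['tvec']).reshape(3)
    X=X@R
    X[d<=0]=np.nan
    return p,X
E
python3 - <<'E'
from h import *
for n in ("scene","wrist"):
    p,X=cloud(n); cv2.imwrite(f"pics/{n}0.png",p); np.save(n+"0.npy",X)
    m=(X[...,2]>.06)&(X[...,2]<.1)
    print(n,m.sum(),np.nanmin(X[m],0),np.nanmax(X[m],0))
s=env.get_state();print(s['time'],s['orientation'],s['force'],s['opening'],env.nose_length)
E
```

```text
scene 17503 [-0.0380263  -0.56436431  0.0600066 ] [1.13853254 1.64007444 0.0999958 ]
wrist 22408 [ 0.42682473 -0.30598558  0.0600098 ] [1.00398819 0.10756583 0.09997013]
0.1 [-5.73641736e-04  7.07086275e-01  7.07126773e-01 -6.30418737e-04] [-0.39844098 -0.16349741 -0.60489514] 0.08516835859682437 0.0726
```

View pics/scene0.png

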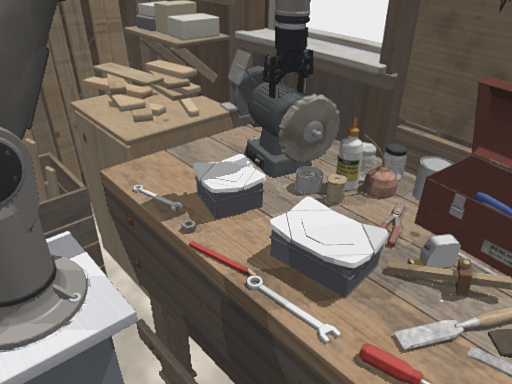

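View pics/wrist0.png

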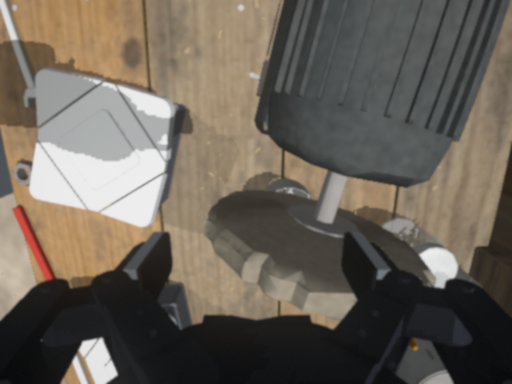

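The scene view shows the square tub at about (230,185), the oblong one at (328,243) and a grinder at (290,120). The wrist view has the square tub at (105,145) and the grinder close under the gripper. Next I'll fit the lids.

```bash
python3 - <<'E'
from h import *
X=np.load("scene0.npy"); p=cv2.imread("pics/scene0.png")
white=(p.min(2)>110)&(p.max(2).astype(int)-p.min(2)<30)
m=white&(X[...,2]>.068)&(X[...,2]<.1)&(X[...,0]>.2)&(X[...,0]<1)&(abs(X[...,1])<.6)
n,l,st,c=cv2.connectedComponentsWithStats(m.astype(np.uint8))
for i in range(1,n):
    if st[i,4]<300: continue
    P=X[l==i]; r=cv2.minAreaRect((P[:,:2]*1000).astype(np.float32))
    print(i,st[i],r,np.percentile(P[:,2],[2,20,50,80,98]).round(4))
    print(cv2.boxPoints(r).round(1).tolist())
# obstacles
for nm in("scene0","wrist0"):
    Y=np.load(nm+".npy").reshape(-1,3)
    for z in (.1,.2,.3):
        Q=Y[(Y[:,2]>z)&(Y[:,2]<z+.1)&(Y[:,0]>.3)&(Y[:,0]<1.1)&(abs(Y[:,1])<.6)]
        if len(Q): print(nm,z,len(Q),np.percentile(Q,[1,99],axis=0).round(3).tolist())
E
```

```text
3 [ 193  154   73   39 1855] ((508.089111328125, 23.61553955078125), (145.46510314941406, 142.41651916503906), 75.45791625976562) [0.0727 0.077  0.0789 0.0815 0.0873]
[[420.8999938964844, -28.899999618530273], [558.7999877929688, -64.69999694824219], [595.2999877929688, 76.0999984741211], [457.3999938964844, 111.9000015258789]]
6 [420 157  32  15 309] ((925.1183471679688, -289.4842834472656), (65.33598327636719, 90.033203125), 87.67417907714844) [0.0946 0.0959 0.0966 0.0974 0.0988]
[[878.7999877929688, -320.29998779296875], [968.7999877929688, -324.0], [971.4000244140625, -258.70001220703125], [881.5, -255.0]]
7 [ 269  197  119   71 4584] ((512.257080078125, -287.3216552734375), (145.88204956054688, 202.9466094970703), 6.5543084144592285) [0.073  0.0765 0.0782 0.0804 0.0867]
[[428.20001220703125, -194.8000030517578], [451.3999938964844, -396.5], [596.2999877929688, -379.79998779296875], [573.0999755859375, -178.1999969482422]]
scene0 0.1 11240 [[0.643, -0.53, 0.101], [1.037, 0.255, 0.199]]
scene0 0.2 10810 [[0.62, -0.411, 0.201], [1.086, 0.575, 0.298]]
scene0 0.3 7806 [[0.606, -0.404, 0.301], [1.084, 0.582, 0.399]]
wrist0 0.1 14920 [[0.641, -0.047, 0.105], [0.812, 0.127, 0.2]]
wrist0 0.2 49824 [[0.607, -0.037, 0.201], [0.802, 0.12, 0.299]]
wrist0 0.3 30592 [[0.606, -0.01, 0.301], [0.744, 0.02, 0.332]]
```

Oblong lid: centre about (0.512, -0.287), yaw about 6.5°, sized as expected. I'll move over it, shut the fingers and refine the fit with the wrist camera.

```bash
python3 - <<'E'
from h import *
env.movel([.53,-.33,.36],velocity=.2)
env.grip(0.0)
p,X=cloud("wrist"); cv2.imwrite("pics/w1.png",p); np.save("w1.npy",X)
m=(X[...,2]>.07)&(X[...,2]<.1)&(abs(X[...,0]-.512)<.13)&(abs(X[...,1]+.287)<.16)&(p.min(2)>110)
n,l,st,c=cv2.connectedComponentsWithStats(m.astype(np.uint8))
for i in range(1,n):
    if st[i,4]<300: continue
    P=X[l==i]; r=cv2.minAreaRect((P[:,:2]*1000).astype(np.float32))
    print(st[i],r,np.percentile(P[:,2],[2,20,50,80,98]).round(4)); print(cv2.boxPoints(r).round(1).tolist())
s=env.get_state();print(s['time'],s['tcp_pos'],s['opening'],s['force'])
E
```

```text
[  170    31   136   181 19350] ((512.6903686523438, -286.2756652832031), (142.0836944580078, 200.47589111328125), 6.481391906738281) [0.0734 0.0746 0.0762 0.0781 0.0847]
[[430.79998779296875, -194.6999969482422], [453.3999938964844, -393.8999938964844], [594.5999755859375, -377.8999938964844], [572.0, -178.6999969482422]]
2.8917 [ 0.52999664 -0.33001737  0.36001019] 0.00023427350106986936 [ 0.08609054 -0.27369026 -0.64538975]
```

View pics/w1.png

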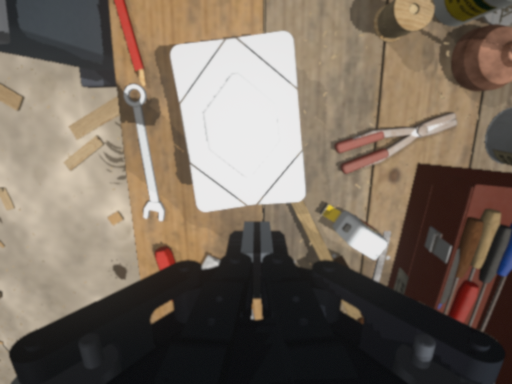

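The lid is fully in view, corners about (172,47), (290,32), (305,200), (198,212), 142 x 200 mm, yaw 6.5°, consistent with the scene view. Now I'll press round it.

```bash
cat > press.py <<'E'
from h import *
a=np.radians(6.48); R=np.array([[np.cos(a),-np.sin(a)],[np.sin(a),np.cos(a)]]); C=np.array([.5127,-.2863]); N=env.nose_length
def press(o,stop=30):
    q=C+R@np.array(o)
    env.movel([*q,.105+N],velocity=.2)
    h=env.movel([*q,.068+N],velocity=.025,stop_force=stop)
    s=env.get_state(); print(o,h,"tip z %.4f"%(s['tcp_pos'][2]-N),np.round(s['force'],1),"t %.1f"%s['time'])
    env.movel([*q,.105+N],velocity=.1)
E
python3 - <<'E'
from press import *
q=C+R@[-.057,.087]; env.movel([*q,.19],velocity=.2)
for o in [(-.057,.087),(.057,.087),(.057,-.087),(-.057,-.087)]: press(o)
env.movel([.53,-.33,.36],velocity=.25)
p,X=cloud("wrist"); cv2.imwrite("pics/w2.png",p)
Y=np.load("w1.npy")
for nm,D in(("before",Y),("after",X)):
    uv=(D[...,:2]-C)@R
    for o in [(-.057,.087),(.057,.087),(.057,-.087),(-.057,-.087),(-.066,.096),(.066,.096),(.066,-.096),(-.066,-.096),(-.067,0),(.067,0),(0,.096)]:
        k=np.hypot(*(uv-o).transpose(2,0,1))<.004; z=D[...,2][k]; print(nm,o,"%.4f"%np.median(z[z>.06]))
print(env.get_state()['time'])
E
```

```text
(-0.057, 0.087) True tip z 0.0757 [-3.4  2.3 12.3] t 5.5
(0.057, 0.087) True tip z 0.0759 [-2.5  0.3 10.7] t 7.8
(0.057, -0.087) True tip z 0.0760 [-2.6  1.2  8.3] t 10.5
(-0.057, -0.087) True tip z 0.0759 [-2.1  1.9  9.4] t 12.8
before (-0.057, 0.087) 0.0826
before (0.057, 0.087) 0.0820
before (0.057, -0.087) 0.0843
before (-0.057, -0.087) 0.0841
before (-0.066, 0.096) 0.0861
before (0.066, 0.096) 0.0844
before (0.066, -0.096) 0.0874
before (-0.066, -0.096) 0.0869
before (-0.067, 0) 0.0748
before (0.067, 0) 0.0746
before (0, 0.096) 0.0748
after (-0.057, 0.087) 0.0743
after (0.057, 0.087) 0.0745
after (0.057, -0.087) 0.0747
after (-0.057, -0.087) 0.0744
after (-0.066, 0.096) 0.0745
after (0.066, 0.096) 0.0747
after (0.066, -0.096) 0.0745
after (-0.066, -0.096) 0.0742
after (-0.067, 0) 0.0747
after (0.067, 0) 0.0744
after (0, 0.096) 0.0745
14.2583
```

All four stops came at z = 76 mm, and the corners now read level with the rim within 0.5 mm. The gripper is clear, so I'm handing it in.

```bash
python3 -c "
from cell import job
print(job.job_done())"
```

```text
the job is handed in; nothing more can be done
None
```

I pressed all four corners of the oblong tub's lid home in order round the lid; they now measure flush with the rim to within 0.5 mm, the square tub was not touched, and the job was handed in at about 14 s.

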